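# Sweep the loose nuts off the bench into the bin

## Robot

A 7-joint arm with a two-finger parallel gripper is mounted at the origin on the work surface. World frame = base frame: x ahead of the robot, y to its left, z up, the work surface at z = 0. Lengths are in m, angles in rad, forces in N, time in s.
With the tool pointing down it reaches from about 0.4 to 0.85 m from the base axis. Payload 4.5 kg.
Tool frame: the origin (TCP) lies midway between the tips of the shut fingers; the grasp point (between the pads) lies 19 mm behind it; y points along the fingers, z is the direction in which the jaws open and shut, and the axes are right-handed (so a half turn about y gives the same grasp; the last joint's range is limited). The gripper opens to 88 mm and grips with 3 to 60 N. Pads are 18 mm wide; open, the fingers measure 123 mm over their backs; the gripper's body (75 mm by 187 mm) begins 45 mm behind the grasp point.
Start: joints at [-1.193, 0.689, -0.195, 1.565, 0.157, 0.902, -0.215], TCP at [0.211, 0.588, 0.239] pointing down, gripper open.
Joint ranges: [-3.01, 3.01], [-0.46, 2.08], [-1.47, 1.51], [0.13, 2.56], [-1, 4.14], [0.04, 2.09], [-2.66, 2.66]. Speed limits (rad/s): [2.57, 2.57, 3.14, 3.14, 3.14, 3.14, 3.14].

## Interface

Orientations are given as a unit quaternion [x, y, z, w].
In Python, from plant import r, snapshot, get_calibration, job, boxes_of gives the robot as it stands. The module is installed in compiled form; this text tells all that it offers.
- The arm moves only by the shell command python3 -m handwheel 'ROWS' [OPENING] [FORCE]. ROWS is JSON, a list that holds one entry, the list of rows, each a list of 6 numbers: the shift along the tool's x, y, z as a fraction of full scale, then the turn, a rotation vector about the tool's x, y, z as a fraction of full scale. In form: [[[x, y, z, wx, wy, wz], ...]]. A call has 1 to 12 rows; each row is the pose to reach, as a shift and turn from the pose commanded when the call began, along the tool's axes at that moment, turning the shorter way round; what a row does not reach only later rows make up. Full scale, the value 1, is 100 cm for a shift and 180 degrees for a turn. A row lasts 1/12 s, in which the tool goes at most 41.7 mm and 7.16 degrees, less where a joint would pass 70% of its speed; a pose out of reach is approached as far as the arm can. A call with a number of a shift or a turn outside -1 to 1 is refused whole. A call with a gripper value outside its range is refused whole. OPENING is the opening, from -1 (shut) to 1 (fully open), set as the call begins (- or left out, the last holds). The fingers move at their own pace and stop on an object; FORCE is the grip in N (left out, the last holds). Time passes only in rows, so rows that repeat a pose let the fingers close. It gives the time, the measured TCP pose, the force and the opening at its end, in the units of the state.
- r.get_state(): the state, without advancing time (a new reading comes with each control period).
- snapshot(name): name is "scene" or "top"; returns the picture (400x640x3 uint8, red, green, blue); there is no depth.
- get_calibration(name): a dict with "fx", "fy", "cx", "cy" (pixels), "T" (4x4, takes a point from camera to world coordinates). Camera axes: x right, y down, z forward; pixel columns grow to the right and rows downward; lengths in m; the calibration is good to about 2 mm. A picture is of the moment at which its call begins. get_calibration takes no time and is no camera call.
- job.finish_job(): hands the job in, once; it reports no verdict.
Trained networks look in the newest picture that a camera, given by its name, has taken for a name from the list of things; names that differ only in an ending like _2 or _b are one class to them, and where a whole thing is asked for, a point or a joint stands for the part that bears it (a point fixed in the world has none). Each returns a list of dicts, best first, with "confidence" (0 to 1); they miss things now and then, are a little off and sometimes report something else, mostly with a low value. They report only what shows in the picture. A call takes as long as a camera call.
- boxes_of(thing, camera): "bbox" ([left, top, right, bottom] in pixels, round what is visible of it).
The state is a dict: "clock": time; "q": joint angles; "qd": joint speeds; "joint_torque": joint torques, N m; "tool_pos": TCP position; "eef_rot": TCP orientation; "contact_force": force on the tool from outside, world axes, zero at the start; "moment": the same for the moment, N m; "opening": opening from 0.0 (shut) to 1.0 (fully open).
Only numpy, scipy, OpenCV 4.12 (cv2) and the standard library are available. Lean on these libraries where they do the work, as an engineer would, in place of code of your own. Each camera call takes 0.05 s, during which the arm holds its last target. There are 200 camera calls.

## Task

Clear the four loose hexagon nuts off the orange bench: with the fingertips, sweep them along the bench top and over its far edge so that all four drop into the red bin below. Slide the nuts and do not pick any of them up; leave the lens, the mug and the ball bearing standing where they are.

Things in the scene. Friction and masses are not known exactly. Their poses are not given: they have to be found in the camera images.
- bench_edge (a point): Middle of the far edge of the orange bench top, at the height of the top (z = 0). The edge is straight and runs along y over the whole bench; the bench ends here with a square, unguarded edge, its top is 35 mm thick, flat and smooth.
- bin_rim (a point): Middle of the near top rim of the fixed red open-topped bin beyond and below the bench's far edge. Bin: 340 (x) x 220 (y) x 150 high, walls 4 mm, square to the bench: its mouth reaches 106 mm to either side (y) of this point. It is tucked 30 mm under the bench edge, rim 44 mm below the bench top, so what goes over the edge within the mouth's width drops in.
- nut0_center (a point): Centre of a plain steel M20 hexagon nut, lying flat: 30 across flats, 35 across corners, 16 high, hole 20, about 64 g, z axis up; the centre is 8 mm above the bench. One of four alike, to be swept into the bin.
- nut1_center (a point): Centre of another of the four nuts (the same as nut0).
- nut2_center (a point): Centre of another of the four nuts (the same as nut0).
- nut3_center (a point): Centre of another of the four nuts (the same as nut0).
- lens: Black camera lens standing upright on the bench, 67 diameter, 58 high, 0.3 kg; stays where it is. Origin: centre of its underside.
- mug: Green mug, 72 diameter, 70 high, with a handle that sticks out about 30 mm to its own +y side (roughly towards the robot); stays where it is. Origin: centre of its underside.
- bearing: Steel ball bearing lying flat, round, 52 diameter, 15 high, 0.13 kg; not a nut, stays where it is. Origin: centre of its underside.

How it is judged:
At the end, for the whole second after the job is handed in: All four nuts lie at rest inside the red bin, below its rim; the lens, the mug and the bearing are upright (within 0.2 rad) and within 20 mm of where they stood (x of nut0_center in the frame of bin_rim between 0.004 and 0.336 m and y of nut0_center in the frame of bin_rim between -0.106 and 0.106 m and z of nut0_center in the frame of bin_rim between -0.15 and -0.05 m and linear speed of each of nut0, nut1, nut2, nut3 below 0.03 m/s and x of nut1_center in the frame of bin_rim between 0.004 and 0.336 m and y of nut1_center in the frame of bin_rim between -0.106 and 0.106 m and z of nut1_center in the frame of bin_rim between -0.15 and -0.05 m and x of nut2_center in the frame of bin_rim between 0.004 and 0.336 m and y of nut2_center in the frame of bin_rim between -0.106 and 0.106 m and z of nut2_center in the frame of bin_rim between -0.15 and -0.05 m and x of nut3_center in the frame of bin_rim between 0.004 and 0.336 m and y of nut3_center in the frame of bin_rim between -0.106 and 0.106 m and z of nut3_center in the frame of bin_rim between -0.15 and -0.05 m and distance of each of lens, mug, bearing from where it was at the start of the episode below 0.02 m and angle between each of lens, mug, bearing's own z axis and vertical below 0.2 rad); the robot touches nothing.
It fails at once if a nut is picked up: its centre rises more than 35 mm above the bench top (it lies at 8 mm) (height (world z) of any of nut0_center, nut1_center, nut2_center, nut3_center above 0.035 m).
It fails at once if the lens, the mug or the bearing is shifted by more than 20 mm or tipped (not (distance of lens from where it was at the start of the episode below 0.02 m) or not (angle between lens's own z axis and vertical below 0.2 rad) or not (distance of mug from where it was at the start of the episode below 0.02 m) or not (angle between mug's own z axis and vertical below 0.2 rad) or not (distance of bearing from where it was at the start of the episode below 0.02 m) or not (angle between bearing's own z axis and vertical below 0.2 rad)).
It also fails if it takes over 64 s, if anything falls off the work surface, if the arm or the gripper's body presses on something with over 40 N, if the wrist force passes 120 N, or if a joint passes its speed limit or range.

## Working session

There is one attempt and no reset: what is moved stays moved. The work goes in short steps, Python scripts to look and compute and a shell command to move; the robot and the scene stay as the last step left them, time stands still between calls to the robot, and variables do not carry over. Pictures are saved under pics/ and viewed, about 8 in all and at most 12, crops included, and the job is handed in when it is done.

```bash
mkdir -p pics; ls; python3 - <<'E'
from plant import r, snapshot, get_calibration, job, boxes_of
import cv2, numpy as np
for n in ("scene","top"):
    im=snapshot(n); cv2.imwrite(f"pics/{n}0.png",im[:,:,::-1])
    c=get_calibration(n); print(n,c["fx"],c["fy"],c["cx"],c["cy"]); print(np.round(c["T"],4).tolist())
    for t in ("nut0_center","lens","mug","bearing"):
        for b in boxes_of(t,n): print(t,np.round(b["bbox"],1).tolist(),round(b["confidence"],2))
s=r.get_state(); print({k:np.round(v,3).tolist() for k,v in s.items()})
E
```

```text
pics
scene 389.9246602738226 389.9246602738226 322.95787839248544 196.59105368023677
[[0.5899, 0.5956, -0.5453, 1.0169], [0.8075, -0.4411, 0.3917, -0.2858], [-0.0072, -0.6713, -0.7411, 0.6282], [0.0, 0.0, 0.0, 1.0]]
nut0_center [323.2, 163.5, 337.7, 177.5] 0.54
lens [379.9, 124.2, 411.6, 158.7] 0.84
mug [272.6, 166.3, 317.1, 215.8] 0.64
bearing [163.7, 254.5, 190.4, 279.8] 0.79
top 498.487594978475 498.487594978475 315.5710265243332 202.60188916900776
[[-0.0996, -0.9745, 0.201, 0.3362], [-0.995, 0.0986, -0.0151, 0.0289], [-0.0051, -0.2015, -0.9795, 1.1582], [0.0, 0.0, 0.0, 1.0]]
nut0_center [270.0, 229.9, 285.4, 245.4] 0.66
lens [188.5, 213.4, 222.2, 244.9] 0.62
lens [269.7, 231.7, 283.3, 245.8] 0.31
mug [308.5, 198.3, 339.9, 245.0] 0.77
bearing [432.6, 193.4, 449.7, 214.1] 0.89
{'clock': 0.5, 'q': [-1.193, 0.689, -0.195, 1.565, 0.157, 0.903, -0.215], 'qd': [0.001, -0.002, -0.001, 0.0, -0.0, 0.0, -0.001], 'joint_torque': [0.0, -52.709, -1.266, -15.36, -0.052, 0.0, 0.0], 'tool_pos': [0.211, 0.588, 0.239], 'eef_rot': [0.697, -0.121, 0.121, -0.697], 'contact_force': [0.396, 0.051, 0.082], 'moment': [-0.042, -0.007, 0.021], 'opening': 0.997}
```

View pics/scene0.png

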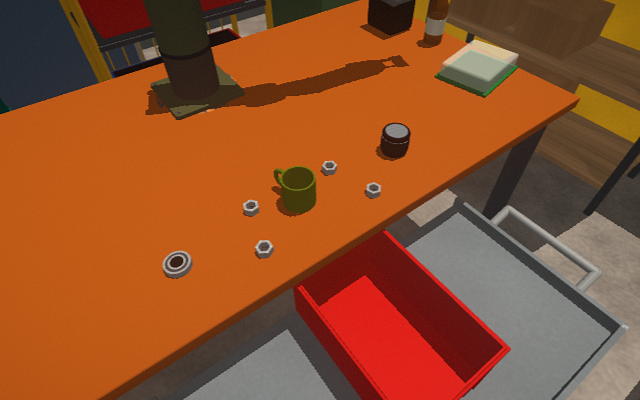

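View pics/top0.png

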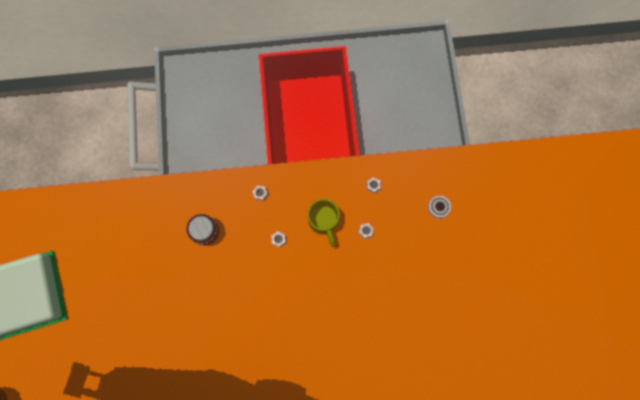

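The four nuts appear in top at about (260,192), (278,239), (366,230) and (373,184). The mug is between them at (324,215), the lens at (203,229), the bearing at (440,206), and the bin mouth spans columns ~266-355 at the edge. Next I'll get metric positions.

```bash
cat > h.py <<'E'
from plant import r, snapshot, get_calibration, job, boxes_of
import cv2, numpy as np
def px2w(n,u,v,z):
    c=get_calibration(n);T=np.array(c["T"]);d=T[:3,:3]@[(u-c["cx"])/c["fx"],(v-c["cy"])/c["fy"],1]
    return (T[:3,3]+d*(z-T[2,3])/d[2])[:3]
def w2px(n,p):
    c=get_calibration(n);T=np.array(c["T"]);q=T[:3,:3].T@(np.array(p)-T[:3,3])
    return q[0]/q[2]*c["fx"]+c["cx"],q[1]/q[2]*c["fy"]+c["cy"]
def blobs(n,im,z=0.008,lo=30,hi=500):
    h=cv2.cvtColor(im,cv2.COLOR_RGB2HSV); m=(h[:,:,1]<150).astype(np.uint8)
    k,_,st,ce=cv2.connectedComponentsWithStats(m); out=[]
    for i in range(1,k):
        if lo<st[i,4]<hi:
            x,y,w,hh,a=st[i]; u,v=x+w/2-.5,y+hh/2-.5; p=px2w(n,u,v,z)
            if .35<p[0]<1 and abs(p[1])<.5: out.append((round(u,1),round(v,1),int(a),np.round(p[:2],3).tolist()))
    return out
E
python3 - <<'E'
from h import *
for n in("top","scene"):
    im=cv2.imread(f"pics/{n}0.png")[:,:,::-1]
    for b in blobs(n,np.ascontiguousarray(im)): print(n,b)
for u,v in((200,176.5),(310,160),(450,149)): print("edge",px2w("top",u,v,0))
for u,v in((260,57),(346,48),(268,162),(356,154)): print("bin outer",px2w("top",u,v,-.044))
for u,v in((385,232),(297,285),(508,350)): print("bin scene",px2w("scene",u,v,-.044))
print("mug top", px2w("top",324,214,.07),"handle end",px2w("top",335,243,.035), "lens top",px2w("top",201.5,228,.058),"bearing",px2w("top",440,206,.015))
print(px2w("scene",298,173,.07), px2w("scene",397,131,.058),px2w("scene",177,263,.015),px2w("scene",277,178,.035))
from scipy.spatial.transform import Rotation as R
print(R.from_quat(r.get_state()["eef_rot"]).as_matrix().round(3))
E
```

```text
top (np.float64(373.0), np.float64(184.5), 180, [0.602, -0.129])
top (np.float64(259.5), np.float64(192.0), 184, [0.611, 0.141])
top (np.float64(439.5), np.float64(206.0), 430, [0.535, -0.278])
top (np.float64(366.0), np.float64(230.0), 181, [0.496, -0.099])
top (np.float64(278.0), np.float64(238.5), 187, [0.496, 0.106])
scene (np.float64(395.5), np.float64(133.5), 355, [0.497, 0.314])
scene (np.float64(329.0), np.float64(167.5), 178, [0.496, 0.106])
scene (np.float64(373.0), np.float64(190.0), 199, [0.61, 0.141])
scene (np.float64(250.5), np.float64(207.5), 214, [0.495, -0.098])
scene (np.float64(264.0), np.float64(248.5), 267, [0.602, -0.128])
edge [0.66549209 0.28074902 0.        ]
edge [ 6.79749626e-01  1.39744623e-02 -2.22044605e-16]
edge [ 0.673004   -0.32613362  0.        ]
bin outer [ 0.9853034   0.11647933 -0.044     ]
bin outer [ 0.98778405 -0.11057103 -0.044     ]
bin outer [ 0.69826165  0.11861258 -0.044     ]
bin outer [ 0.6966989  -0.10306686 -0.044     ]
bin scene [ 0.68443836  0.11600485 -0.044     ]
bin scene [ 0.67853953 -0.10664571 -0.044     ]
bin scene [ 0.99625811  0.11496135 -0.044     ]
mug top [ 0.53196141 -0.00389527  0.07      ] handle end [ 0.46944229 -0.02283889  0.035     ] lens top [0.53002971 0.27110446 0.058     ] bearing [ 0.53349675 -0.27698941  0.015     ]
[0.52334053 0.00661135 0.07      ] [0.53381727 0.27502332 0.058     ] [ 0.53903724 -0.27546881  0.015     ] [ 0.47826883 -0.01981795  0.035     ]
[[ 0.941 -0.     0.337]
 [-0.337 -0.     0.941]
 [-0.    -1.    -0.   ]]
```

```bash
cat >> h.py <<'E'
from scipy.spatial.transform import Rotation as R
def to(p,yaw):
    "fractions (shift, turn) for handwheel to reach TCP p, tool x at yaw deg, pointing down"
    s=r.get_state(); M=R.from_quat(s["eef_rot"]).as_matrix(); c,sn=np.cos(np.radians(yaw)),np.sin(np.radians(yaw))
    G=np.array([[c,0,-sn],[sn,0,c],[0,-1,0]])
    print(np.round(M.T@(np.array(p)-s["tool_pos"]),4), np.round(R.from_matrix(M.T@G).as_rotvec()/np.pi,4))
E
python3 -c "
from h import *
to((.581,.168,.10),-42)"
```

```text
[ 0.4904  0.1387 -0.271 ] [0.     0.1239 0.    ]
```

```bash
python3 -m handwheel '[[[0.49,0.139,-0.271,0,0.124,0],[0.49,0.139,-0.271,0,0.124,0],[0.49,0.139,-0.271,0,0.124,0],[0.49,0.139,-0.271,0,0.124,0],[0.49,0.139,-0.271,0,0.124,0],[0.49,0.139,-0.271,0,0.124,0],[0.49,0.139,-0.271,0,0.124,0],[0.49,0.139,-0.271,0,0.124,0],[0.49,0.139,-0.271,0,0.124,0],[0.49,0.139,-0.271,0,0.124,0],[0.49,0.139,-0.271,0,0.124,0],[0.49,0.139,-0.271,0,0.124,0]]]' -0.545 10
python3 -c "
from h import *
to((.581,.168,.10),-42)"
```

```text
clock: 1.5
tool_pos: [0.5326, 0.2227, 0.1179]
eef_rot: [-0.66, 0.253, -0.254, 0.66]
contact_force: [0.8, 0.5, 0.5]
opening: 0.23
[ 0.0726  0.0179 -0.0082] [-0.0002 -0.0001 -0.    ]
```

```bash
python3 -m handwheel '[[[0.036,0.018,-0.008,0,0,0],[0.073,0.018,-0.008,0,0,0],[0.073,0.05,-0.008,0,0,0],[0.073,0.07,-0.008,0,0,0],[0.073,0.088,-0.008,0,0,0],[0.073,0.088,-0.008,0,0,0],[0.073,0.088,-0.008,0,0,0]]]'
python3 - <<'E'
from h import *
im=snapshot("scene"); to((.581,.168,.010),-42)
c=im[100:300,200:480]; cv2.imwrite("pics/s1.png",cv2.resize(c,None,fx=2.5,fy=2.5)[:,:,::-1])
E
```

```text
clock: 2.08
tool_pos: [0.5797, 0.1694, 0.0297]
eef_rot: [0.66, -0.254, 0.253, -0.66]
contact_force: [-0.3, -0.1, 0.6]
opening: 0.229
[ 0.0016  0.0208 -0.001 ] [-0.0002  0.      0.    ]
```

View pics/s1.png

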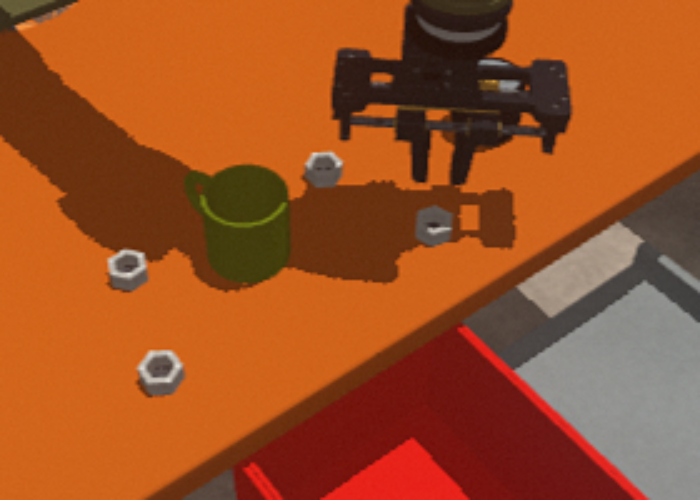

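The fork's fingertips (420,175) and (462,175) sit behind nut A at (434,225), lined up with the push. I'll lower the last 20 mm and sweep.

```bash
python3 -m handwheel '[[[0.001,0.012,-0.001,0,0,0],[0.001,0.02,-0.001,0,0,0],[0.001,0.02,-0.001,0,0,0],[0.013,0.02,-0.001,0,0,0],[0.025,0.02,-0.001,0,0,0],[0.037,0.02,-0.001,0,0,0],[0.049,0.02,-0.001,0,0,0],[0.061,0.02,-0.001,0,0,0],[0.073,0.02,-0.001,0,0,0],[0.085,0.02,-0.001,0,0,0],[0.097,0.02,-0.001,0,0,0],[0.109,0.02,-0.001,0,0,0]]]'
python3 -m handwheel '[[[0.012,0,0,0,0,0],[0.022,0,0,0,0,0],[0.028,0,0,0,0,0],[0.028,0,0,0,0,0],[0.01,-0.03,0,0,0,0],[0,-0.08,0,0,0,0],[0,-0.1,0,0,0,0]]]'
python3 - <<'E'
from h import *
im=snapshot("scene")
c=im[100:400,200:520]; cv2.imwrite("pics/s2.png",cv2.resize(c,None,fx=2,fy=2)[:,:,::-1])
to((.46,.115,.10),-15); to((.457,.116,.02),-14.7)
E
```

```text
clock: 3.13
tool_pos: [0.6614, 0.0947, 0.0103]
eef_rot: [-0.66, 0.254, -0.254, 0.66]
contact_force: [-0.9, -0.2, -0.6]
opening: 0.229
clock: 3.72
tool_pos: [0.6587, 0.0989, 0.1119]
eef_rot: [-0.66, 0.253, -0.251, 0.661]
contact_force: [0.1, 0.5, 1.0]
opening: 0.223
[-0.1617  0.0165 -0.1239] [-0.0025 -0.1492  0.0019]
[-0.1649  0.0965 -0.1259] [-0.0025 -0.1509  0.0019]
```

View pics/s2.png

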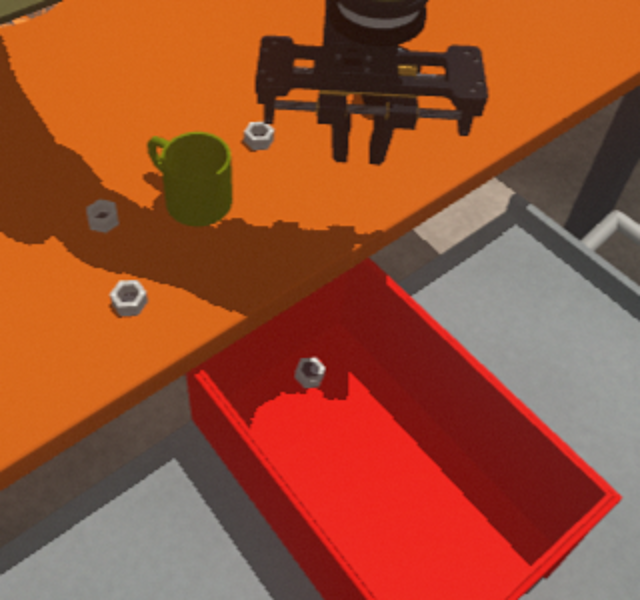

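Nut A is in the bin, at (310,372), and nothing else has moved. Next is nut B.

```bash
python3 -m handwheel '[[[-0.04,0,-0.03,-0.002,-0.04,0.002],[-0.08,0,-0.06,-0.002,-0.08,0.002],[-0.12,0,-0.09,-0.002,-0.12,0.002],[-0.165,0.017,-0.126,-0.002,-0.151,0.002],[-0.165,0.017,-0.126,-0.002,-0.151,0.002],[-0.165,0.017,-0.126,-0.002,-0.151,0.002],[-0.165,0.05,-0.126,-0.002,-0.151,0.002],[-0.165,0.08,-0.126,-0.002,-0.151,0.002],[-0.165,0.087,-0.126,-0.002,-0.151,0.002],[-0.165,0.087,-0.126,-0.002,-0.151,0.002],[-0.165,0.087,-0.126,-0.002,-0.151,0.002]]]'
python3 -c "
from h import *
to((.457,.116,.01),-14.7)"
```

```text
clock: 4.68
tool_pos: [0.4535, 0.1127, 0.0235]
eef_rot: [0.703, -0.094, 0.088, -0.7]
contact_force: [-0.1, -0.1, -0.3]
opening: 0.228
[0.0026 0.0135 0.0041] [ 0.0016 -0.0006 -0.0025]
```

```bash
python3 -m handwheel '[[[0.002,0.0135,0.004,0.0016,0,-0.0025],[0.002,0.0135,0.004,0.0016,0,-0.0025],[0.01,0.0135,0.004,0.0016,0,-0.0025],[0.02,0.0135,0.004,0.0016,0,-0.0025],[0.032,0.0135,0.004,0.0016,0,-0.0025],[0.044,0.0135,0.004,0.0016,0,-0.0025],[0.056,0.0135,0.004,0.0016,0,-0.0025],[0.068,0.0135,0.004,0.0016,0,-0.0025],[0.08,0.0135,0.004,0.0016,0,-0.0025],[0.092,0.0135,0.004,0.0016,0,-0.0025],[0.104,0.0135,0.004,0.0016,0,-0.0025],[0.116,0.0135,0.004,0.0016,0,-0.0025]]]'
python3 - <<'E'
from h import *
s=r.get_state(); im=snapshot("scene")
c=im[100:300,200:480]; cv2.imwrite("pics/s3.png",cv2.resize(c,None,fx=2.5,fy=2.5)[:,:,::-1])
to((.68,.058,.010),-14.7)
E
```

```text
clock: 5.68
tool_pos: [0.568, 0.0855, 0.0107]
eef_rot: [-0.701, 0.091, -0.092, 0.701]
contact_force: [-0.4, 1.1, 1.1]
opening: 0.226
[0.112  0.0014 0.0028] [-0.0006 -0.0019  0.0017]
```

View pics/s3.png

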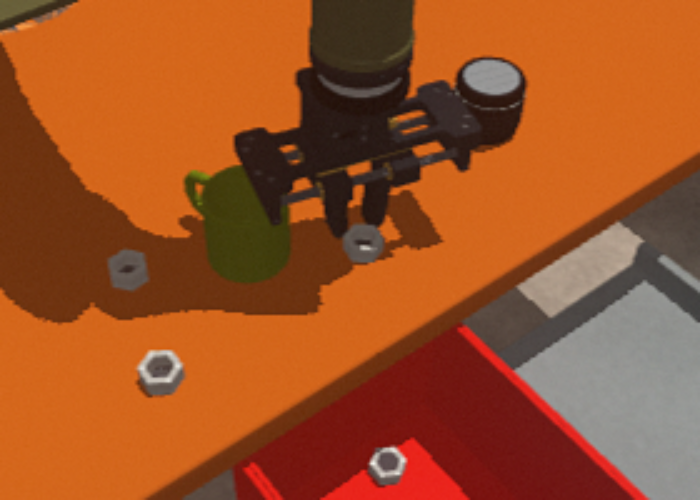

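Nut B, at (362,243), rides centred ahead of both fingertips. The mug is still at its place, (247,225). I'll continue over the edge.

```bash
python3 -m handwheel '[[[0.012,0,0.0,0,0,0],[0.024,0,0,0,0,0],[0.036,0,0,0,0,0],[0.048,0,0,0,0,0],[0.06,0,0,0,0,0],[0.072,0,0,0,0,0],[0.084,0,0,0,0,0],[0.096,0,0,0,0,0],[0.108,0,0,0,0,0],[0.12,0,0,0,0,0],[0.12,0,0,0,0,0],[0.12,-0.02,0,0,0,0]]]'
python3 -m handwheel '[[[0,-0.04,0,0,0,0],[0,-0.08,0,0,0,0],[0,-0.1,0,0,0,0],[0,-0.1,0,0,0,0]]]'
python3 -c "
from h import *
to((.57,-.154,.10),38); print(blobs('scene',snapshot('scene')))"
```

```text
clock: 6.73
tool_pos: [0.6799, 0.0543, 0.0266]
eef_rot: [0.702, -0.094, 0.09, -0.7]
contact_force: [-1.0, 1.3, -0.9]
opening: 0.23
clock: 7.07
tool_pos: [0.6852, 0.0567, 0.1358]
eef_rot: [-0.7, 0.088, -0.095, 0.702]
contact_force: [0.4, 0.4, 0.6]
opening: 0.225
[-0.0576  0.0341 -0.2334] [-1.000e-04 -2.937e-01  3.400e-03]
[(np.float64(250.5), np.float64(207.5), 214, [0.495, -0.098]), (np.float64(264.0), np.float64(248.5), 273, [0.602, -0.128]), (np.float64(354.0), np.float64(286.0), 182, [0.766, -0.04]), (np.float64(377.0), np.float64(303.0), 202, [0.815, -0.029])]
```

B is in the bin too, with two nut blobs showing there. Next is nut D.

```bash
python3 -m handwheel '[[[-0.008,0,-0.03,0,-0.038,0.003],[-0.016,0,-0.06,0,-0.076,0.003],[-0.024,0,-0.09,0,-0.114,0.003],[-0.032,0,-0.13,0,-0.15,0.003],[-0.04,0,-0.16,0,-0.19,0.003],[-0.05,0.01,-0.2,0,-0.23,0.003],[-0.058,0.034,-0.233,0,-0.265,0.003],[-0.058,0.034,-0.233,0,-0.294,0.003],[-0.058,0.07,-0.233,0,-0.294,0.003],[-0.058,0.1,-0.233,0,-0.294,0.003],[-0.058,0.11,-0.233,0,-0.294,0.003],[-0.058,0.11,-0.233,0,-0.294,0.003]]]'
python3 -c "
from h import *
to((.57,-.154,.01),38)"
```

```text
clock: 8.12
tool_pos: [0.5635, -0.1541, 0.0159]
eef_rot: [-0.667, -0.226, 0.236, 0.67]
contact_force: [-0.2, -0.1, -0.2]
opening: 0.226
[ 0.0052  0.0058 -0.004 ] [-0.0029  0.0007 -0.0041]
```

```bash
python3 -m handwheel '[[[0.003,0.006,-0.004,-0.003,0,-0.004],[0.01,0.006,-0.004,-0.003,0,-0.004],[0.02,0.006,-0.004,-0.003,0,-0.004],[0.032,0.006,-0.004,-0.003,0,-0.004],[0.044,0.006,-0.004,-0.003,0,-0.004],[0.056,0.006,-0.004,-0.003,0,-0.004],[0.068,0.006,-0.004,-0.003,0,-0.004],[0.08,0.006,-0.004,-0.003,0,-0.004],[0.092,0.006,-0.004,-0.003,0,-0.004],[0.104,0.006,-0.004,-0.003,0,-0.004],[0.116,0.006,-0.004,-0.003,0,-0.004],[0.128,0.006,-0.004,-0.003,0,-0.004]]]'
python3 -m handwheel '[[[0.01,0,0,0,0,0],[0.014,0,0,0,0,0],[0.014,0,0,0,0,0],[0.01,-0.03,0,0,0,0],[0,-0.08,0,0,0,0],[0,-0.1,0,0,0,0],[0,-0.1,0,0,0,0]]]'
python3 -c "
from h import *
to((.457,-.109,.10),14); print(blobs('scene',snapshot('scene')))"
```

```text
clock: 9.12
tool_pos: [0.6716, -0.0767, 0.0126]
eef_rot: [0.669, 0.234, -0.228, -0.667]
contact_force: [-0.2, -0.3, 0.1]
opening: 0.227
clock: 9.7
tool_pos: [0.6725, -0.0791, 0.1185]
eef_rot: [0.671, 0.236, -0.225, -0.666]
contact_force: [0.6, 0.5, 1.2]
opening: 0.226
[-0.1884  0.0149  0.1092] [0.0028 0.1332 0.0047]
[(np.float64(397.0), np.float64(130.5), 301, [0.49, 0.326]), (np.float64(395.5), np.float64(139.5), 53, [0.514, 0.298]), (np.float64(354.5), np.float64(285.5), 185, [0.766, -0.039]), (np.float64(377.0), np.float64(303.0), 202, [0.815, -0.029]), (np.float64(341.5), np.float64(309.5), 164, [0.788, -0.085])]
```

```bash
python3 -m handwheel '[[[-0.03,0,0.017,0.003,0.033,0.005],[-0.06,0,0.034,0.003,0.066,0.005],[-0.09,0,0.051,0.003,0.1,0.005],[-0.12,0,0.07,0.003,0.133,0.005],[-0.15,0,0.09,0.003,0.133,0.005],[-0.188,0.015,0.109,0.003,0.133,0.005],[-0.188,0.015,0.109,0.003,0.133,0.005],[-0.188,0.04,0.109,0.003,0.133,0.005],[-0.188,0.07,0.109,0.003,0.133,0.005],[-0.188,0.085,0.109,0.003,0.133,0.005],[-0.188,0.085,0.109,0.003,0.133,0.005]]]'
python3 - <<'E'
from h import *
im=snapshot("scene"); to((.457,-.109,.010),14)
c=im[100:350,150:470]; cv2.imwrite("pics/s4.png",cv2.resize(c,None,fx=2,fy=2)[:,:,::-1])
E
```

```text
clock: 10.67
tool_pos: [0.4526, -0.1085, 0.0223]
eef_rot: [-0.701, -0.081, 0.093, 0.702]
contact_force: [-0.5, -0.5, 0.6]
opening: 0.232
[ 0.0038  0.0136 -0.0013] [-0.0011  0.0011 -0.0048]
```

View pics/s4.png

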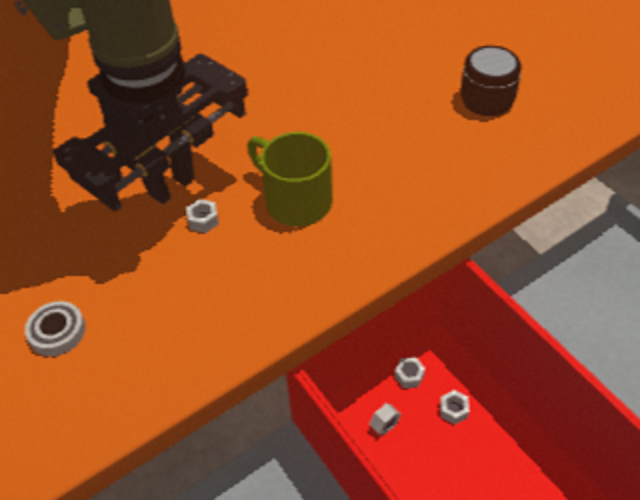

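Three nuts are in the bin at (409,372), (384,419) and (455,406). Nut C, at (202,215), is ahead of the fork, and the mug, lens and bearing haven't moved. I'll sweep C.

```bash
python3 -m handwheel '[[[0.004,0.0135,-0.001,-0.001,0.001,-0.005],[0.004,0.0135,-0.001,-0.001,0.001,-0.005],[0.014,0.0135,-0.001,-0.001,0.001,-0.005],[0.024,0.0135,-0.001,-0.001,0.001,-0.005],[0.036,0.0135,-0.001,-0.001,0.001,-0.005],[0.048,0.0135,-0.001,-0.001,0.001,-0.005],[0.06,0.0135,-0.001,-0.001,0.001,-0.005],[0.072,0.0135,-0.001,-0.001,0.001,-0.005],[0.084,0.0135,-0.001,-0.001,0.001,-0.005],[0.096,0.0135,-0.001,-0.001,0.001,-0.005],[0.108,0.0135,-0.001,-0.001,0.001,-0.005],[0.12,0.0135,-0.001,-0.001,0.001,-0.005]]]'
python3 -m handwheel '[[[0.012,0,0.0,0,0,0],[0.024,0,0,0,0,0],[0.036,0,0,0,0,0],[0.048,0,0,0,0,0],[0.06,0,0,0,0,0],[0.072,0,0,0,0,0],[0.084,0,0,0,0,0],[0.096,0,0,0,0,0],[0.108,0,0,0,0,0],[0.12,0,0,0,0,0],[0.12,0,0,0,0,0],[0.12,-0.02,0,0,0,0]]]'
python3 -m handwheel '[[[0,-0.05,0,0,0,0],[0,-0.09,0,0,0,0],[0,-0.13,0,0,0,0],[-0.04,-0.15,0,0,0,0],[-0.08,-0.15,0,0,0,0],[-0.12,-0.15,0,0,0,0],[-0.15,-0.15,0,0,0,0],[-0.15,-0.15,0,0,0,0],[-0.15,-0.15,0,0,0,0],[-0.15,-0.15,0,0,0,0],[-0.15,-0.15,0,0,0,0],[-0.15,-0.15,0,0,0,0]]]'
python3 - <<'E'
from h import *
im=snapshot("scene"); print(blobs("scene",im,-.186))
snapshot("top")
for t in ("mug","lens","bearing"):
  for c in ("scene","top"): print(t,c,[np.round(b["bbox"],1).tolist() for b in boxes_of(t,c)[:1]])
c=im[100:350,150:470]; cv2.imwrite("pics/s5.png",cv2.resize(c,None,fx=2,fy=2)[:,:,::-1])
E
```

```text
clock: 11.72
tool_pos: [0.5711, -0.0809, 0.0121]
eef_rot: [-0.702, -0.087, 0.084, 0.702]
contact_force: [-0.4, -1.1, 0.1]
opening: 0.229
clock: 12.72
tool_pos: [0.6843, -0.0519, 0.029]
eef_rot: [-0.701, -0.085, 0.087, 0.703]
contact_force: [-1.8, 0.5, -0.4]
opening: 0.227
clock: 13.72
tool_pos: [0.5424, -0.0872, 0.1806]
eef_rot: [-0.701, -0.088, 0.084, 0.702]
contact_force: [-0.1, 0.5, 0.0]
opening: 0.222
[(np.float64(354.5), np.float64(285.5), 183, [0.688, 0.039]), (np.float64(377.0), np.float64(303.0), 202, [0.752, 0.051]), (np.float64(343.0), np.float64(308.5), 168, [0.717, -0.019])]
mug scene [[271.8, 165.1, 317.9, 214.8]]
mug top [[308.5, 198.2, 341.7, 246.7]]
lens scene [[380.7, 123.5, 411.9, 160.4]]
lens top [[188.0, 213.3, 224.1, 244.8]]
bearing scene [[164.1, 254.3, 191.8, 280.7]]
bearing top []
```

View pics/s5.png

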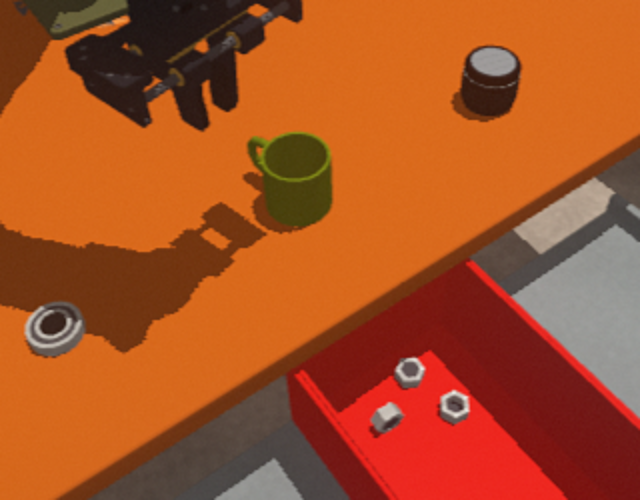

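Only three nuts show in the bin. C has left the bench but isn't visible, so it may be behind the bin's left wall. I'll check before handing in.

```bash
python3 - <<'E'
from h import *
a=cv2.imread("pics/s4.png"); b=cv2.imread("pics/s5.png")
f=lambda i:cv2.resize(i[250:500,270:510],None,fx=1.6,fy=1.6,interpolation=cv2.INTER_CUBIC)
im=snapshot("scene"); t=snapshot("top")
t0=cv2.imread("pics/top0.png")[:,:,::-1]
T=cv2.resize(t[20:260,140:480],(768,542))[:, :, ::-1]
cv2.imwrite("pics/cmp.png",np.hstack([f(a),f(b)])); 
s=cv2.imread("pics/scene0.png")
d=cv2.absdiff(s,np.ascontiguousarray(im[:,:,::-1])).max(2)>40
n,_,st,ce=cv2.connectedComponentsWithStats(d.astype(np.uint8))
print([(st[i].tolist()) for i in range(1,n) if st[i,4]>15])
d=cv2.absdiff(t0,t).max(2)>40
n,_,st,ce=cv2.connectedComponentsWithStats(d.astype(np.uint8))
print([(st[i].tolist()) for i in range(1,n) if st[i,4]>8])
cv2.imwrite("pics/top1.png",T)
for c in("scene","top"): print(c,[(np.round(b["bbox"]).tolist(),round(b["confidence"],2)) for b in boxes_of("nut0_center",c)])
E
```

```text
[[141, 0, 5, 11, 16], [200, 0, 42, 11, 247], [182, 14, 228, 152, 9846], [68, 94, 214, 182, 11343], [193, 96, 20, 9, 100], [320, 160, 18, 16, 210], [364, 182, 17, 17, 227], [254, 240, 20, 19, 302], [176, 254, 10, 5, 22], [346, 278, 17, 17, 201], [369, 295, 16, 18, 219], [335, 301, 17, 18, 193]]
[[318, 102, 322, 298, 53298], [290, 148, 14, 14, 154], [320, 157, 5, 3, 10], [252, 185, 18, 16, 226], [270, 230, 18, 18, 232], [62, 361, 257, 39, 6644]]
scene [([369.0, 298.0, 386.0, 313.0], 0.62)]
top []
```

View pics/cmp.png

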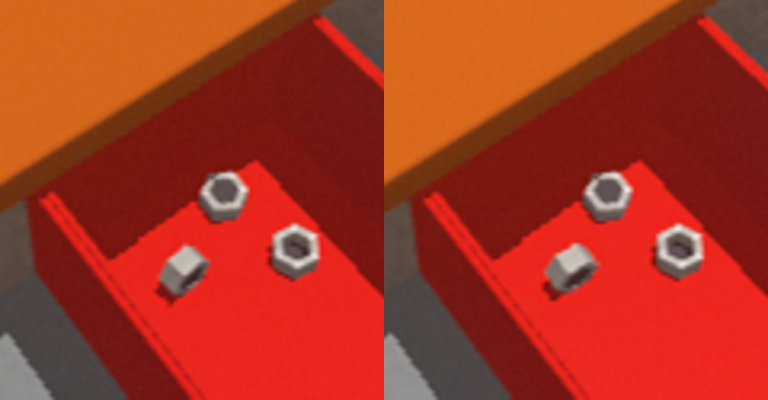

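View pics/top1.png

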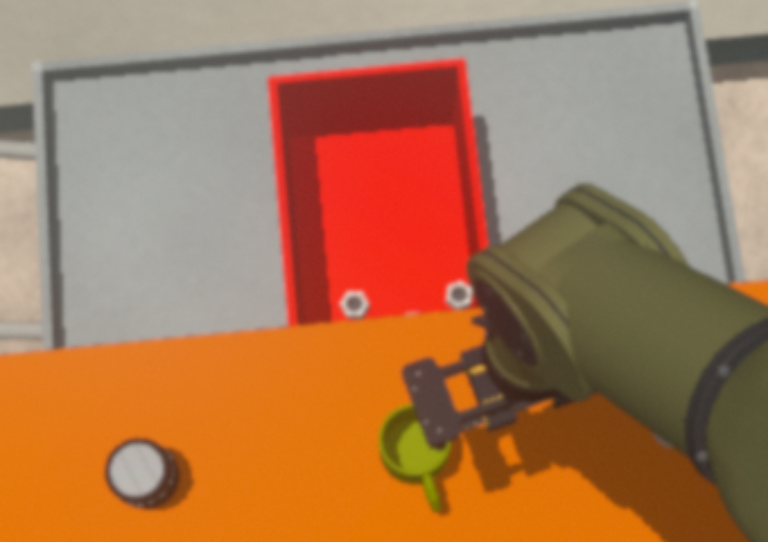

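The top view shows C lying at (458,294) by the bin's -y wall, which hides it from the scene camera. It also shows a second nut at (353,303) and part of a third at (410,314). All four are accounted for, so I'll run a final check that they're at rest and hand in.

```bash
python3 - <<'E'
from h import *
print("C",px2w("top",140+458*340/768,20+294*240/542,-.186).round(3))
print(blobs("scene",snapshot("scene"),-.186)); print(r.get_state()["contact_force"])
print(job.finish_job())
E
```

```text
C [ 0.754 -0.083 -0.186]
[(np.float64(395.5), np.float64(139.5), 51, [0.356, 0.481]), (np.float64(354.5), np.float64(285.5), 184, [0.688, 0.039]), (np.float64(377.0), np.float64(303.0), 202, [0.752, 0.051]), (np.float64(343.0), np.float64(308.5), 168, [0.717, -0.019])]
[ 0.52539729 -0.02592608  0.09580924]
the job is handed in; nothing more can be done
None
```

I swept the four nuts one at a time along the bench and over its far edge into the red bin, then handed the job in at about 14 s. The fingers were set about 20 mm apart as a fork, and none of the nuts was gripped or lifted.

**Nuts:** My last checks place all four in the bin. The scene camera shows three of them, and their positions did not change between the last pictures. One of these three stands on its side. The scene camera could not see the fourth, which lies by the bin's right-hand wall. The top camera showed it there at about (0.754, -0.083). I placed it from one top picture, so I have no second picture to confirm it was at rest.

**Lens, mug and bearing:** All three stand upright. The detector boxes for the lens and mug match the starting ones to within about 2 pixels in both cameras. The bearing matches in the scene camera, but the top camera missed it at the end because the arm covered it.

**Robot:** The arm is clear of everything, with the tool about 0.18 m above the bench. The force readings stayed under about 2 N at the end of every move.

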